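Vials over the code reader

TASK

Stand the blue-capped and the orange-capped vial each in the well of its own colour on the grey carrier board. Then slide the board straight out over the code reader until its red line is right at the riser's black-trimmed front edge, so that the vial bottoms can be read, and finish while still holding the board: let go, it would tip over the edge. Keep the board level and off the reader, and leave the green-capped vial and the other things on the bench alone.

Things in the scene. Friction and masses are not known exactly. Their poses are not given: they have to be found in the camera images.
- board: Loose grey board, 250 x 80 x 16 mm, about 0.33 kg, flat on the riser. Origin: centre of its underside; x along its length, outward (the way to slide), z up. Red line (4 mm wide) across it 20 mm behind the origin; black grip fin on top at the rear, centred at x = -98 mm; orange-framed well at x = 30, blue-framed at x = 95 mm. With the red line at the riser's edge it tips unless held.
- red_line (a point): Middle of the red line, on the board's underside; it must come to the riser's front edge. At the start it lies about 115 to 140 mm behind that edge.
- board_grip (a point): Point inside the black grip fin, 12 mm below its top, 24 mm above the board's top face. The fin is 50 mm long (board x), 14 mm thick (board y) and 36 mm high above the board's top. Axes as the board's.
- well_blue (a point): Centre of the mouth of the round well with the blue square frame around it, 65 mm farther out than the orange one. The well is 32 mm in diameter with a chamfered mouth and 12 mm deep; the point lies at the height of the board's top face.
- well_orange (a point): Centre of the mouth of the round well with the orange square frame around it, nearer to the grip. The well is 32 mm in diameter with a chamfered mouth and 12 mm deep; the point lies at the height of the board's top face.
- vial_blue: Blue-capped amber glass vial with a white paper label, a straight cylinder 27 mm in diameter and 70 mm tall, flat-bottomed, about 60 g, standing upright on the bench. Cap (top 17 mm) also 27 mm wide. Origin: centre of its underside.
- vial_orange: Orange-capped amber glass vial with a white paper label, a straight cylinder 27 mm in diameter and 70 mm tall, flat-bottomed, about 60 g, standing upright on the bench. Cap (top 17 mm) also 27 mm wide. Origin: centre of its underside.
- vial_green: Bystander, not needed: green-capped amber glass vial with a white paper label, a straight cylinder 27 mm in diameter and 70 mm tall, flat-bottomed, about 60 g, standing upright on the bench. Cap (top 17 mm) also 27 mm wide. Origin: centre of its underside. Leave it.
- riser: Fixed low bench riser, 230 x 120 mm, flat top 70 mm above the bench, grey with a white top and a 4 mm black strip along its front edge. Origin: centre of its underside. x points outward, towards the reader; z up. The front edge lies 115 mm ahead of the origin.
- riser_edge (a point): Middle of the riser's front top edge, 70 mm above the bench. Axes as the riser's (x outward).
- reader: Fixed white flat code reader, 150 (x) x 120 x 29 mm with a black window on top, on the bench just beyond the riser's front edge. Origin: centre of its underside. The board must not touch it.
- bottle_clear: Bystander, not needed: clear glass bottle with blue cap, 86 mm wide, 160 mm tall, at the far side of the bench. Origin: centre of underside.
- bottle_amber: Bystander, not needed: amber bottle with black cap, 70 mm wide, 140 mm tall, at the far side. Origin: centre of underside.
- beaker: Bystander, not needed: small glass beaker, 68 mm wide, 80 mm tall, on the robot's side of the riser. Origin: centre of underside.
- tip_box: Bystander, not needed: pipette tip box with green lid, 122 x 87 x 62 mm, at the far side. Origin: centre of underside.
- vial_tray: Bystander, not needed: open white divided tray, 120 x 120 x 40 mm, at the far side. Origin: centre of underside.
- wrench: Bystander, not needed: steel wrench lying at the left of the bench. Origin: underside of its middle.
Mind the look-alikes: they are no part of the job. Leave any yellow look-alike of the vial_orange alone. Leave any purple look-alike of the reader alone.

How it is judged:
On the way:
1. both vials stand let go in the wells of their own colours, the board still well back on the riser (horizontal distance between vial_blue and well_blue below 0.006 m and z of each of vial_blue, vial_orange in the frame of board below 0.009 m and angle between the z axis of each of vial_blue, vial_orange and the z axis of board, either way round below 0.15 rad and horizontal distance between vial_orange and well_orange below 0.006 m and contact force between the fingers and vial_blue below 0.1 N and contact force between the fingers and vial_orange below 0.1 N and x of red_line in the frame of riser_edge below -0.05 m and angle between board's own z axis and vertical below 0.05 rad), for 0.2 s.
At the end, for the whole second after the job is handed in: Each vial down in its own colour's well (6 mm, 0.15 rad). Red line within 6 mm of the riser's front edge (22 mm sideways), board straight to 0.12 rad, level to 0.05 rad, on the riser, off the reader, at rest, fingers on it with over 1 N, none on the vials; bystanders within 30 mm (horizontal distance between vial_blue and well_blue below 0.006 m and z of each of vial_blue, vial_orange in the frame of board below 0.009 m and angle between the z axis of each of vial_blue, vial_orange and the z axis of board, either way round below 0.15 rad and horizontal distance between vial_orange and well_orange below 0.006 m and contact force between the fingers and vial_blue below 0.1 N and contact force between the fingers and vial_orange below 0.1 N and x of red_line in the frame of riser_edge between -0.006 and 0.006 m and y of red_line in the frame of riser_edge between -0.022 and 0.022 m and angle between the x axis of board and the x axis of riser, either way round below 0.12 rad and angle between board's own z axis and vertical below 0.05 rad and z of red_line in the frame of riser_edge between -0.004 and 0.006 m and contact force between the fingers and board above 1 N and contact force between board and reader below 0.1 N and linear speed of board below 0.02 m/s and distance of each of vial_green, bottle_clear, bottle_amber, beaker, tip_box, vial_tray, wrench from where it was at the start of the episode below 0.03 m); the arm keeps its last pose, push and grip.
It fails at once if the board tips (more than 0.15 rad) (angle between board's own z axis and vertical above 0.15 rad).
It fails at once if the board strikes the code reader (contact force between board and reader above 1 N).
It fails at once if the green-capped vial or another bystander is disturbed (moved over 30 mm) (distance of any of vial_green, bottle_clear, bottle_amber, beaker, tip_box, vial_tray, wrench from where it was at the start of the episode above 0.03 m).
It also fails if it takes over 64 s, if anything falls off the work surface, if the arm or the gripper's body presses on something with over 40 N, if the wrist force passes 120 N, or if a joint passes its speed limit or range.

ROBOT

A 6-joint arm with a two-finger parallel gripper is mounted at the origin on the work surface. World frame = base frame: x ahead of the robot, y to its left, z up, the work surface at z = 0. Lengths are in m, angles in rad, forces in N, time in s.
With the tool pointing down it reaches from about 0.35 to 0.725 m from the base axis. Payload 6 kg.
Tool frame: the origin (TCP) lies midway between the tips of the shut fingers; the grasp point (between the pads) lies 19 mm behind it; z points along the fingers, y is the line along which they close (so a half turn about z gives the same grasp; the last joint's range is limited). The gripper opens to 85 mm and grips with 20 to 120 N. Pads are 22 mm wide; open, the fingers measure 114 mm over their backs; the gripper's body (76 mm by 85 mm) begins 54 mm behind the grasp point. The pads swing forward as they close: fully open they stand 13 mm farther back than shut.
Start: joints at [-0.949, 0.04, 0.085, 0, -1.615, -0.334], TCP at [0.17, -0.575, 0.231] pointing down, gripper open.
Joint ranges: [-2.56, 2.56], [-1.29, 2.01], [-1.08, 1.49], [-3.29, 1.98], [-2.81, -0.18], [-2.99, 2.99]. Speed limits (rad/s): [2.57, 2.57, 3.01, 3.14, 3.14, 3.14].

INTERFACE

Orientations are given as a unit quaternion [x, y, z, w].
In Python, from bench import arm gives the robot as it stands. The module is installed in compiled form; this text tells all that it offers. Calls block until the motion is done:
- arm.move_to(position, orientation): joint-space move of the TCP to a pose.
- arm.move_linear(position, rot=None, vel=0.15, contact_N=None): straight line of the TCP; rot=None keeps the orientation; vel is the mean speed in m/s. With contact_N (N) it stops when the force on the tool has changed by that much, and returns True; else False.
- arm.move_j(angles): joint-space move.
- arm.set_gripper(opening): finger opening in m; the grip force is fixed at half the most; returns when the fingers have stopped.
- arm.wait(seconds).
- arm.solve_ik(position, orientation): joint angles nearest the present ones, or None.
- arm.state(): the state.
- arm.snapshot(name): name is "side" or "top" or "wrist"; returns a dict with "color" (384x512x3 uint8, blue, green, red), "fx", "fy", "cx", "cy" (pixels), "R" (3x3) and "t" (3): a world point X has camera coordinates R X + t. Camera axes: x right, y down, z forward; pixel columns grow to the right and rows downward; lengths in m; the calibration is good to about 2 mm. The wrist camera is an equidistant fisheye: a pixel r from the principal point sees the ray r / f radians off the axis. A picture is of the moment at which its call begins. There is no depth.
A pose or a line that the arm cannot do raises arm.IKError and nothing moves.
- arm.close_job(): hands the job in; it is judged then, once.
The state is a dict: "time": time; "qpos": joint angles; "joint_vel": joint speeds; "joint_torque": joint torques, N m; "position": TCP position; "orientation": TCP orientation; "wrist_force": force on the tool from outside, world axes, zero at the start; "ft_torque": the same for the moment, N m; "finger_gap": finger opening in m; "gripper_force": force on a finger pad.
Only numpy, scipy, OpenCV 4.12 (cv2) and the standard library are available. Lean on these libraries where they do the work, as an engineer would, in place of code of your own. Each camera call takes 0.05 s, during which the arm holds its last target. There are 200 camera calls.

## Working session

There is one attempt and no reset: what is moved stays moved. The work goes in short steps, each a Python script; the robot and the scene stay as the last script left them, time stands still between calls to the robot, and variables do not carry over. Pictures are saved under pics/ and viewed, at most 10 in all, crops included, and the job is handed in when it is done.

```bash
mkdir -p pics
python3 - <<'E'
from bench import arm
import cv2,json,numpy as np
for n in("top","side"):
    s=arm.snapshot(n); cv2.imwrite(f"pics/{n}0.png",s["color"])
    print(n,s["fx"],s["fy"],s["cx"],s["cy"],np.round(s["R"],3).tolist(),np.round(s["t"],3).tolist())
    np.savez(f"{n}0.npz",**s)
print(arm.state())
E
```

```text
top 353.7036392495564 353.7036392495564 257.33183347723224 188.1061393067821 [[-0.003, -1.0, 0.014], [-0.998, 0.002, -0.059], [0.059, -0.014, -0.998]] [0.05, 0.513, 1.027]
side 474.99463331706056 474.99463331706056 258.51832722999296 177.86867151442115 [[0.97, -0.243, -0.009], [-0.17, -0.649, -0.741], [0.175, 0.72, -0.671]] [-0.465, 0.171, 1.179]
{'time': 0.1, 'qpos': array([-9.49283103e-01,  4.07686529e-02,  8.39248189e-02, -3.85558293e-04,
       -1.61549732e+00, -3.33694494e-01]), 'joint_vel': array([-0.00100443, -0.00105601,  0.0024594 ,  0.00216774,  0.00052105,
       -0.00064607]), 'joint_torque': array([-5.25267591e-03, -3.69340503e+01,  3.48283875e+01,  6.95178241e+00,
       -4.49278523e-03, -4.45730620e-06]), 'position': array([ 0.17029726, -0.57502541,  0.23038138]), 'orientation': array([-1.43421487e-01,  9.89661378e-01,  7.74503875e-04, -1.83999179e-04]), 'wrist_force': array([ 1.21179277, -0.32248805,  0.61514928]), 'ft_torque': array([ 0.00062446, -0.0163749 , -0.03324878]), 'gripper_force': 0.0, 'finger_gap': 0.0853484573107267}
```

View pics/top0.png

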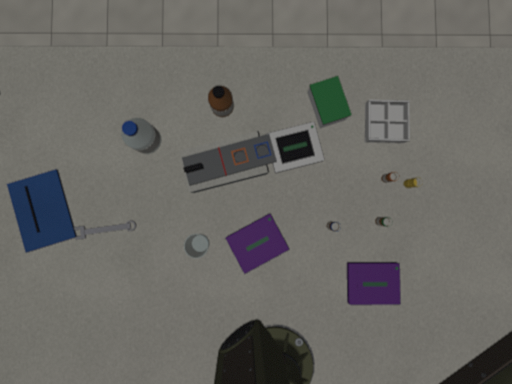

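View pics/side0.png

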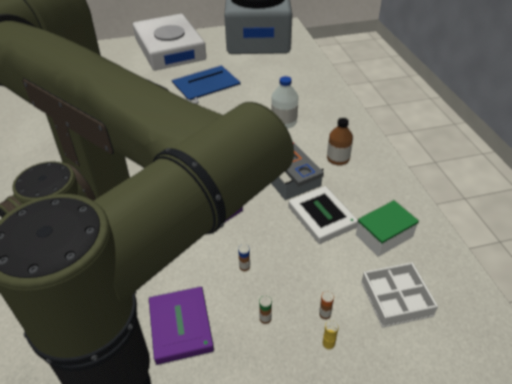

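Top view: the board on its riser is at (183–275, 135–185), with the red line at x≈222, the orange frame at (240,157), the blue frame at (263,150) and the reader at (296,147). The vials are blue (334,226), green (384,222), orange (390,177) and yellow (411,183). The side view agrees: blue (244,257), green (265,309), orange (326,305), yellow (330,337).

```bash
cat > h.py <<'E'
import numpy as np,cv2
from bench import arm
def ray(s,u,v,z):
    R=np.array(s["R"]);t=np.array(s["t"]);c=-R.T@t
    x=(u-s["cx"]);y=(v-s["cy"]);f=float(s["fx"])
    if s.get("fish"):
        r=np.hypot(x,y);th=r/f;k=np.sin(th)/max(r,1e-9);d=np.array([x*k,y*k,np.cos(th)])
    else: d=np.array([x/f,y/f,1])
    d=R.T@d
    return c+d*(z-c[2])/d[2]
def blobs(img,lo,hi,amin=6,roi=None):
    h=cv2.cvtColor(img,cv2.COLOR_BGR2HSV);m=cv2.inRange(h,np.array(lo),np.array(hi))
    if roi: k=np.zeros_like(m);k[roi[1]:roi[3],roi[0]:roi[2]]=255;m&=k
    n,l,st,c=cv2.connectedComponentsWithStats(m)
    return [(st[i,4],*np.round(c[i],1),*st[i,:4]) for i in range(1,n) if st[i,4]>=amin],l
E
python3 - <<'E'
from h import *
T=dict(np.load("top0.npz"));S=dict(np.load("side0.npz"))
a=cv2.resize(T["color"][120:245,175:275],None,fx=4,fy=4,interpolation=cv2.INTER_CUBIC)
b=cv2.resize(T["color"][120:245,320:425],None,fx=4,fy=4,interpolation=cv2.INTER_CUBIC)
cv2.imwrite("pics/crop1.png",np.hstack([a[:500],b[:500]])[:, :800])
rng=dict(red=((0,130,60),(5,255,255)),orange=((6,110,60),(18,255,255)),blue=((105,90,40),(128,255,255)),green=((50,80,20),(85,255,255)),yellow=((20,120,60),(35,255,255)))
for k,(lo,hi) in rng.items():
    print(k,"top",[(int(x[0]),float(x[1]),float(x[2]),np.round(ray(T,x[1],x[2],.086),3)[:2].tolist(),np.round(ray(T,x[1],x[2],.07),3)[:2].tolist()) for x in blobs(T["color"],lo,hi,4,(175,120,425,245))[0]])
    print(k,"side",[(int(x[0]),float(x[1]),float(x[2]),np.round(ray(S,x[1],x[2],.06),3)[:2].tolist()) for x in blobs(S["color"],lo,hi,6,(220,140,350,350))[0]])
E
```

```text
red top [(7, 219.4, 152.0, [0.609, 0.154], [0.612, 0.156]), (11, 222.9, 164.4, [0.575, 0.145], [0.577, 0.146])]
red side []
orange top [(81, 239.2, 155.8, [0.599, 0.1], [0.601, 0.101]), (17, 388.8, 177.3, [0.539, -0.313], [0.54, -0.319])]
orange side [(125, 340.2, 142.7, [0.764, 0.153]), (25, 296.7, 155.0, [0.624, 0.131]), (21, 337.1, 162.3, [0.723, 0.073]), (21, 244.0, 259.8, [0.398, -0.193]), (81, 325.9, 304.8, [0.536, -0.349]), (24, 265.1, 312.6, [0.41, -0.335])]
blue top [(89, 262.1, 149.7, [0.616, 0.037], [0.618, 0.036])]
blue side [(35, 299.4, 169.7, [0.612, 0.069]), (25, 310.4, 168.6, [0.643, 0.066]), (28, 243.8, 254.8, [0.401, -0.179])]
green top [(36, 327.1, 121.0, [0.696, -0.144], [0.7, -0.148]), (129, 294.7, 146.1, [0.626, -0.053], [0.628, -0.055]), (5, 382.0, 221.0, [0.418, -0.291], [0.418, -0.297]), (32, 260.8, 241.0, [0.365, 0.041], [0.364, 0.041])]
green side [(149, 322.6, 209.5, [0.622, -0.089]), (28, 265.2, 307.8, [0.413, -0.325])]
yellow top [(82, 410.2, 182.7, [0.523, -0.372], [0.525, -0.379])]
yellow side [(191, 329.1, 338.3, [0.516, -0.421])]
```

View pics/crop1.png

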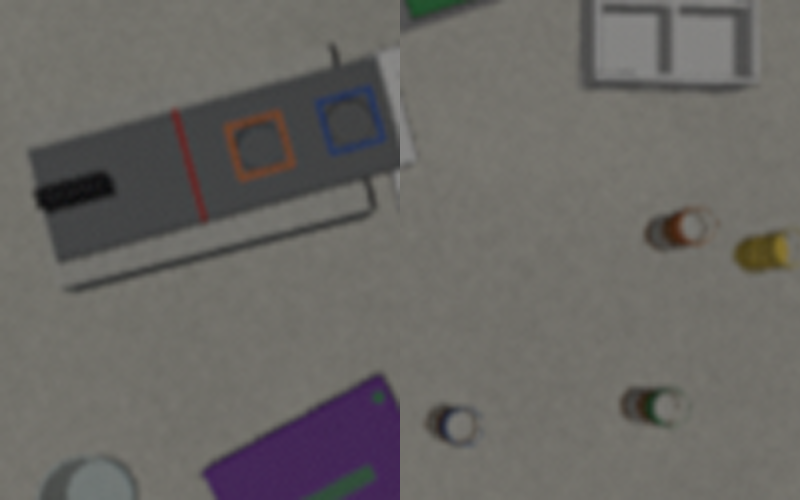

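Everything matches: the well spacing measures 65 mm and the vials stand where the side view puts them. Next I'll take closer wrist views over the board and both vials.

```bash
cat >> h.py <<'E'
def quat(phi): # tool down, tool y at world angle phi(rad)
    a=(phi+np.pi/2)/2; return [np.cos(a),np.sin(a),0,0]
def wsnap(name):
    s=arm.snapshot("wrist"); s=dict(s); s["fish"]=1; np.savez(name+".npz",**s); return s
E
python3 - <<'E'
from h import *
T=dict(np.load("top0.npz"))
o=ray(T,239.2,155.8,.086);b=ray(T,262.1,149.7,.086);d=(b-o)/np.linalg.norm(b-o)
yaw=np.arctan2(d[1],d[0]);print("board yaw",np.degrees(yaw),o,b)
vo=ray(T,392.5,177,.07);vb=ray(T,335,226,.07);print(vo,vb)
# closing along board y, other half turn
q=quat(yaw+np.pi/2+np.pi)
print(arm.state()["time"])
ims=[]
for n,p in(("wb",[*((o+b)/2)[:2]-.02*d[:2],.27]),("wo",[*vo[:2],.19]),("wv",[*vb[:2],.19])):
    arm.move_to(p,q); arm.wait(.15); s=wsnap(n); ims.append(s["color"]); print(n,arm.state()["time"],arm.state()["position"],s["fx"],s["cx"],s["cy"],np.round(-s["R"].T@s["t"],3))
ims=[cv2.resize(i,(400,300)) for i in ims]+[np.zeros((300,400,3),np.uint8)]
cv2.imwrite("pics/w0.png",np.vstack([np.hstack(ims[:2]),np.hstack(ims[2:])]))
E
```

```text
board yaw -75.00323629904955 [0.5985947  0.09993981 0.086     ] [0.61552188 0.03675244 0.086     ]
[ 0.54080326 -0.32971466  0.07      ] [ 0.40436452 -0.16561898  0.07      ]
0.1
wb 3.0917 [0.60192384 0.08719758 0.26999854] 297.3186396354542 255.03018105006262 191.5889387650788 [0.622 0.01  0.413]
wo 4.875 [ 0.54135012 -0.32889509  0.19022434] 297.3186396354542 255.03018105006262 191.5889387650788 [ 0.562 -0.406  0.334]
wv 5.9333 [ 0.40479802 -0.16616086  0.18971281] 297.3186396354542 255.03018105006262 191.5889387650788 [ 0.425 -0.243  0.333]
```

View pics/w0.png

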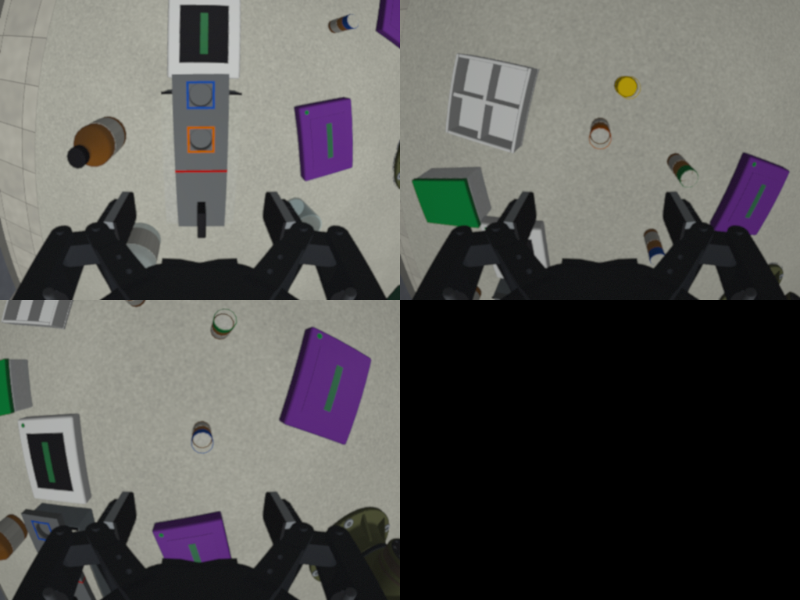

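Wrist views (pixels in the montage): over the board, blue frame (200,95), orange frame (201,139), red line at row 171 and riser strip ends at row 92. The orange vial is at (600,132) and the blue at (202,437). Now I'll measure these and zoom in on the caps.

Run:
```python
from h import *
L=lambda n:dict(np.load(n+".npz"))
B=L("wb");h=B["color"]
for k,lo,hi in(("blue",(105,110,40),(128,255,255)),("orange",(6,120,60),(18,255,255)),("red",(0,140,60),(5,255,255)),("red2",(174,140,60),(180,255,255))):
    bl,l=blobs(h,lo,hi,15,(215,90,300,235))
    for x in bl:
        m=(l==l[int(0),0]) if 0 else None
        u,v=x[3]+(x[5]-1)/2,x[4]+(x[6]-1)/2
        print(k,[float(i) for i in x],"cent",ray(B,x[1],x[2],.086)[:2],"bbox",ray(B,u,v,.086)[:2])
# riser strip dark pixels beside board
g=cv2.cvtColor(h,cv2.COLOR_BGR2GRAY)
for r in((205,105,222,130),(290,105,312,130)):
    sub=g[r[1]:r[3],r[0]:r[2]];ys,xs=np.where(sub<70);print(r,len(ys), xs.mean()+r[0] if len(xs) else None,ys.mean()+r[1] if len(xs) else None, ray(B,xs.mean()+r[0],ys.mean()+r[1],.07)[:2] if len(xs) else None)
a=cv2.resize(h[90:235,200:325],None,fx=3,fy=3,interpolation=cv2.INTER_CUBIC)
c=[]
for n,(x,y) in(("wo",(256,169)),("wv",(258,175))):
    c.append(cv2.resize(L(n)["color"][y-30:y+30,x-30:x+30],(400,400) if 0 else (360,360),interpolation=cv2.INTER_CUBIC))
can=np.zeros((600,740,3),np.uint8);can[:360,:360]=c[0];can[:360,365:725]=c[1]
bb=cv2.resize(h[100:140,190:325],None,fx=5,fy=5,interpolation=cv2.INTER_CUBIC);can[370:570,:675]=bb
cv2.imwrite("pics/c2.png",can)
```

```text
blue [459.0, 256.0, 121.4, 238.0, 103.0, 37.0, 37.0] cent [0.61494395 0.03534434] bbox [0.61505842 0.03491625]
orange [437.0, 257.1, 178.8, 239.0, 161.0, 36.0, 35.0] cent [0.59681489 0.09822235] bbox [0.59772338 0.09748278]
red [175.0, 254.4, 218.9, 225.0, 218.0, 65.0, 3.0] cent [0.58699078 0.14714038] bbox [0.58394836 0.14646269]
(205, 105, 222, 130) 40 213.825 117.775 [0.66277132 0.04452086]
(290, 105, 312, 130) 46 299.39130434782606 118.80434782608695 [0.56712971 0.02014536]
```

View pics/c2.png

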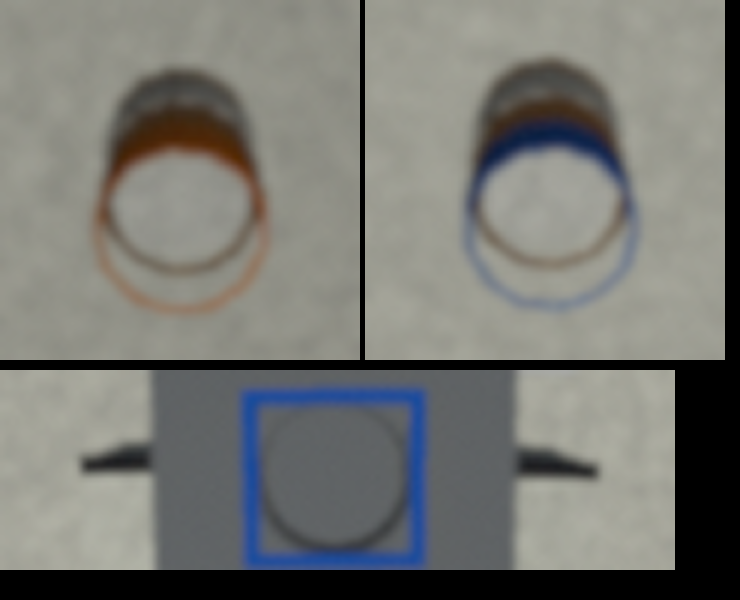

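The cap rims (z = 70 mm) centre at about (256.0,176.7) for orange and (258.7,182.2) for blue in full-resolution wrist pixels. The frames and red line fit the board geometry: 65 mm between wells and 50 mm from orange to the red line. I'll grasp blue and check how it sits in the hand.

Run:
```python
from h import *
L=lambda n:dict(np.load(n+".npz"))
vb=ray(L("wv"),258.7,182.2,.07);vo=ray(L("wo"),256.0,176.7,.07);print(vb,vo)
np.savez("v.npz",vb=vb,vo=vo)
arm.set_gripper(.065)
arm.move_linear([*vb[:2],.10],vel=.25)
print(arm.move_linear([*vb[:2],.025],vel=.12,contact_N=8))
arm.set_gripper(0.0);s=arm.state();print(s["finger_gap"],s["gripper_force"],s["position"])
arm.move_linear([*vb[:2],.19],vel=.25);arm.wait(.15)
p=arm.state();w=wsnap("hb");print(p["time"],p["position"],p["finger_gap"])
cv2.imwrite("pics/hb.png",cv2.resize(w["color"][190:320,170:350],None,fx=4,fy=4,interpolation=cv2.INTER_CUBIC))
```

```text
[ 0.40237906 -0.16956716  0.07      ] [ 0.54288005 -0.33646416  0.07      ]
False
0.02552520384002945 59.03615182964131 [ 0.4028374  -0.16971264  0.02583612]
8.9583 [ 0.40161112 -0.16941934  0.187889  ] 0.02513278576222624
```

View pics/hb.png

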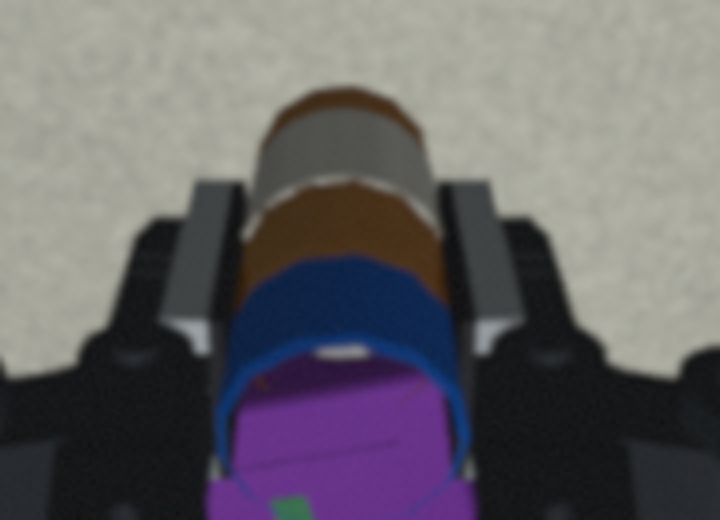

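The blue vial is held upright and centred between the pads, with its rim spanning columns 215–470 of the crop. I'll work out the lateral bias from that, then place it by contact.

Run:
```python
from h import *
w=dict(np.load("hb.npz"));p=np.array([.40161112,-.16941934])
m=ray(w,255.25,303,.232)[:2]
wb=np.array([.61505842,.03491625]);wo=np.array([.59772338,.09748278])
d=(wb-wo)/np.linalg.norm(wb-wo);n=np.array([-d[1],d[0]])
bias=(m-p)@n;print("bias d,n",(m-p)@d,bias, np.degrees(np.arctan2(d[1],d[0])))
off=(np.load("v.npz")["vb"][:2]-np.array([.4028374,-.16971264]))@d
tgt=wb-bias*n-off*d;print("off",off,tgt)
np.savez("k.npz",bias=bias,d=d,n=n,wb=wb,wo=wo)
q=arm.state()["orientation"]
arm.move_to([*tgt,.20],q)
arm.move_linear([*tgt,.118],vel=.15);arm.wait(.1)
print(arm.state()["position"],arm.state()["wrist_force"])
c=arm.move_linear([*tgt,.096],vel=.03,contact_N=4)
s=arm.state();print(c,s["position"],s["wrist_force"],s["time"])
```

```text
bias d,n -0.002344549609178327 0.00010201810456454987 -74.51377195357861
off -0.00026258180899440826 [0.61503022 0.03463596]
[0.61582681 0.03455062 0.11996174] [-0.58831888  0.26031042 -0.31245596]
True [0.61491695 0.03457324 0.09991946] [-0.07091726  0.61737451  4.60009089] 11.5333
```

It stopped at 0.0999 m, the seated height. I'll release it and do the same with orange.

Run:
```python
from h import *
k=np.load("k.npz");d=k["d"];vo=np.load("v.npz")["vo"];q=arm.state()["orientation"]
arm.set_gripper(.05)
p=arm.state()["position"]
arm.move_linear([p[0],p[1],.22],vel=.25)
q=quat(np.arctan2(d[1],d[0])+1.5*np.pi)
arm.move_to([*vo[:2],.15],q);arm.set_gripper(.065)
print(arm.move_linear([*vo[:2],.025],vel=.15,contact_N=8))
arm.set_gripper(0.0);g=arm.state();print(g["finger_gap"],g["gripper_force"],g["position"])
arm.move_linear([*vo[:2],.22],vel=.3)
off=(vo[:2]-g["position"][:2])@d
tgt=k["wo"]-k["bias"]*k["n"]-off*d
arm.move_to([*tgt,.22],q)
arm.move_linear([*tgt,.118],vel=.15);arm.wait(.1)
c=arm.move_linear([*tgt,.096],vel=.03,contact_N=4)
s=arm.state();print(off,c,s["position"],s["wrist_force"],s["time"])
```

```text
False
0.02497197099032426 59.430585033260286 [ 0.54335345 -0.33672818  0.02601213]
-0.00038084010621896 True [0.59759799 0.0969813  0.10001341] [-1.29119544  0.44582451  3.27606281] 19.6167
```

Run:
```python
from h import *
k=np.load("k.npz");d=k["d"];q=quat(np.arctan2(d[1],d[0])+1.5*np.pi)
arm.set_gripper(.05);p=arm.state()["position"]
arm.move_linear([p[0],p[1],.25],vel=.25)
f=k["wo"]-.128*d;print(f)
arm.move_to([*(f+.06*d),.25],q);arm.wait(.15);s=wsnap("b2");print(arm.state()["time"])
cv2.imwrite("pics/b2.png",cv2.resize(s["color"][60:384,130:380],None,fx=1.8,fy=1.8,interpolation=cv2.INTER_CUBIC))
bl,_=blobs(s["color"],(0,140,60),(5,255,255),15,(130,60,380,300))
for x in bl: print([float(i) for i in x],ray(s,x[3]+(x[5]-1)/2,x[4]+(x[6]-1)/2,.086)[:2])
```

```text
[0.56354652 0.2208357 ]
21.3
[224.0, 255.2, 158.0, 218.0, 157.0, 75.0, 3.0] [0.58396843 0.14649438]
```

View pics/b2.png

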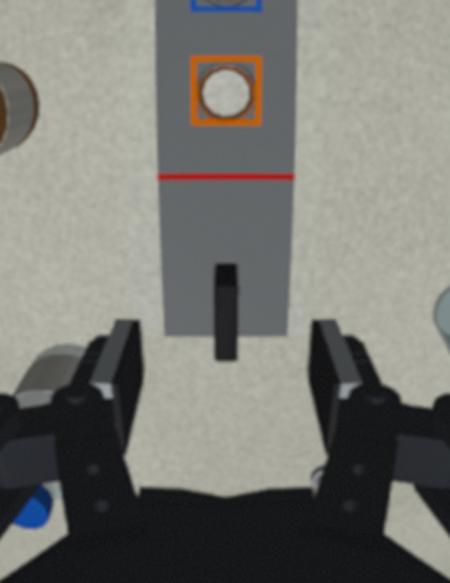

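The orange vial is down in its well, the red line hasn't moved, and the fin (col 226) is centred between the fingers. Next I'll grip the fin, slide most of the way, and compare the red line with the black strip.

Run:
```python
from h import *
k=np.load("k.npz");d=k["d"];q=quat(np.arctan2(d[1],d[0])+1.5*np.pi)
red=np.array([.58397,.14648]);f=(k["wo"]-.128*d+red-.078*d)/2
a,b=np.array([.66277,.04452]),np.array([.56713,.02015]);t=(b-a)/np.linalg.norm(b-a);nr=np.array([-t[1],t[0]]);nr*=np.sign(nr@d)
D=(a-red)@nr;print("riser ang",np.degrees(np.arctan2(nr[1],nr[0])),"dist to strip mid",D,f)
arm.move_to([*f,.16],q)
print(arm.move_linear([*f,.092],vel=.12,contact_N=6),arm.state()["position"])
arm.set_gripper(0);s=arm.state();print(s["finger_gap"],s["gripper_force"],s["position"],s["wrist_force"],s["time"])
p=s["position"];g=p[:2]+.105*d
print(arm.move_linear([*g,p[2]],vel=.05,contact_N=25));arm.wait(.2)
s=arm.state();print(s["position"],s["wrist_force"],s["ft_torque"],s["time"])
w=wsnap("s1")
cv2.imwrite("pics/s1.png",cv2.resize(w["color"][40:300,140:370],None,fx=2.3,fy=2.3,interpolation=cv2.INTER_CUBIC))
```

```text
riser ang -75.70468613708752 dist to strip mid 0.11826018030107614 [0.563345   0.22124194]
False [0.56409489 0.22122779 0.09335417]
0.012992506437357694 60.6808876991272 [0.5636501  0.22149995 0.0930505 ] [-2.14473214  0.46307699  5.19936749] 22.9417
False
[0.59169037 0.12031432 0.09303976] [-0.56359899  4.08189158  3.11293307] [1.46620891 0.28461338 0.0179615 ] 25.3917
```

View pics/s1.png

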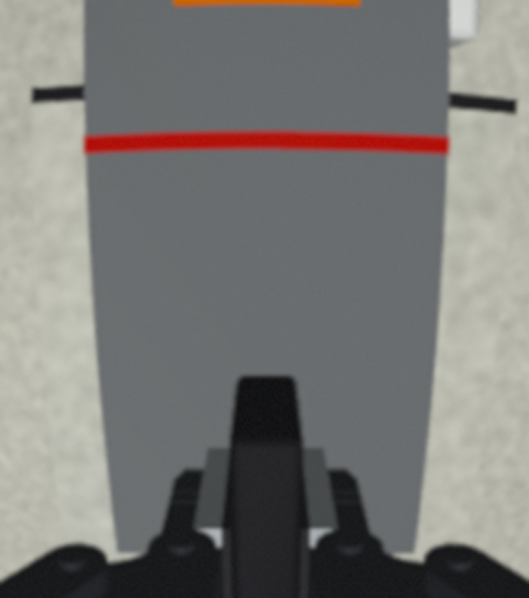

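The board is sliding straight and level. The red line is at row 143 of the crop; the black strip ends are at rows 95 (left) and 103 (right). I'll measure the remaining gap from these.

```bash
cat >> h.py <<'E'
def gap(s,d):
    g=cv2.cvtColor(s["color"],cv2.COLOR_BGR2GRAY).astype(float)
    bl,l=blobs(s["color"],(0,140,60),(5,255,255),15,(130,30,380,300));x=max(bl,key=lambda b:b[0])
    i=[j for j in range(1,l.max()+1) if (l==j).sum()==x[0]][0]
    L,Rr=x[3],x[3]+x[5]
    ys,xs=np.where(l==i); rp=np.array([ray(s,u,v,.086)[:2] for u,v in zip(xs,ys)])
    rc=ray(s,x[3]+(x[5]-1)/2,np.median(ys[abs(xs-(L+Rr)/2)<4]),.086)[:2]
    r0=int(x[2]); out=[]
    for a,b in((L-26,L-3),(Rr+3,Rr+32)):
        P=[]
        for u in range(a,b):
            col=g[r0-35:r0+25,u]; w=np.clip(110-col,0,None)
            if col.min()<70: P.append(ray(s,u,r0-35+(w*np.arange(len(w))).sum()/w.sum(),.07)[:2])
        out.append(np.mean(P,0)); 
    a,b=out;t=(a-b)/np.linalg.norm(a-b);n=np.array([-t[1],t[0]]);n*=np.sign(n@d)
    return rc,out,(a-rc)@n+.002,np.degrees(np.arctan2(n[1],n[0])),np.degrees(np.arctan2(d[1],d[0])),np.median((rp-rc)@d)
E
python3 - <<'E'
from h import *
d=np.load("k.npz")["d"]; print(gap(dict(np.load("s1.npz")),d))
E
```

```text
(array([0.61241164, 0.04496935]), [array([0.6656791, 0.0461543]), array([0.56341675, 0.020111  ])], np.float64(0.01399779442040035), np.float64(-75.71212378889182), np.float64(-74.51377195357861), np.float64(-5.749150564074954e-05))
```

Run:
```python
from h import *
d=np.load("k.npz")["d"];p=arm.state()["position"]
print(arm.move_linear([*(p[:2]+.0135*d),p[2]],vel=.03,contact_N=25));arm.wait(.4)
s=arm.state();w=wsnap("s2");print(s["position"],s["wrist_force"],s["time"],(s["position"]-p)[:2]@d);print(gap(w,d))
S=arm.snapshot("side");T=arm.snapshot("top")
a=cv2.resize(w["color"][40:240,140:370],None,fx=1.7,fy=1.7,interpolation=cv2.INTER_CUBIC)
b=cv2.resize(S["color"][120:270,240:360],(400,500),interpolation=cv2.INTER_CUBIC)
can=np.zeros((500,800,3),np.uint8);can[:a.shape[0],:a.shape[1]]=a;can[:,400:]=b
cv2.imwrite("pics/s2.png",can)
```

```text
False
[0.59536268 0.10696306 0.0930244 ] [1.76908346 0.94501337 3.39127001] 26.4417 0.013862380314296747
(array([0.61606332, 0.03163862]), [array([0.66632037, 0.04631645]), array([0.56293008, 0.0199815 ])], np.float64(0.00018141452844461746), np.float64(-75.70983811853576), np.float64(-74.51377195357861), np.float64(-5.2005636988642545e-05))
```

View pics/s2.png

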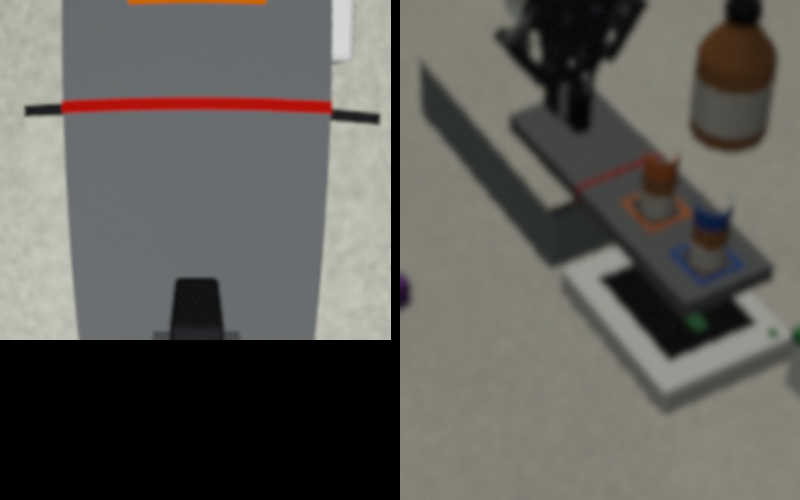

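The red line sits at the strip (gap 0.2 mm). Both vials stand in their own wells, the board is level and off the reader, and the fin is still gripped.

```bash
python3 -c "
from bench import arm
print(arm.state()['gripper_force']);print(arm.close_job())"
```

```text
60.622719526290894
the job is handed in; nothing more can be done
None
```

I handed the job in at about 26 s: both vials stand in their own wells, the red line measured 0.2 mm from the riser's edge, and the gripper still holds the board level and clear of the reader. No verdict came back.

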